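# Tuck the matchbox under the weighted arm

### The job

Put the matchbox back in its wooden holder: lay it flat on the bed in front of the weighted arm, lengthwise, and slide it straight in under the arm's upturned nose until it is fully home at the brass back stop, with the arm resting on it and holding it down. Leave it there and do not disturb the candle glass.

Things in the scene. Friction and masses are not known exactly. Their poses are not given: they have to be found in the camera images.
- matchbox: red and brown matchbox lying flat on the worktop, loose, 20 g; 36 mm wide (its x), 54 mm long (its y), 15 mm high; it stays shut. Origin: centre of its underside, z up. Grip it across the 36 mm width.
- holder: Fixed holder: dark wood base 160 mm long (x), 90 wide (y), no side walls; its top, the bed, is at z = 8 mm. Origin: centre of its underside; +x runs from the open front to the hinge at x = 68, z = 32. Brass back stop: face at x = 28, 50 wide, 12 high over the bed. Fully home, the matchbox lies lengthwise along x (either way round), centre at x = 0 to 1, y = 0. The arm runs over the centre line.
- weight_arm (a joint): Steel rod arm with brass weight, rad: 0 = at rest, grows as its nose rises; 0.11 on the matchbox. Falls by its own weight, about 0.7 N at the foot. At rest, in the holder's frame: foot (lowest) at x = 6 mm, 8 over the bed; nose slopes up 22 deg to 19 over the bed at x = -22, tip at x = -33; weight tops out at z = 37 (45 lifted). 22 wide: fingers gripping the box's rear half pass either side.
- votive: clear pinkish candle glass, a low bowl 74 mm across and 43 mm high with a burning tealight in it, loose; a bystander to be left alone. Origin: centre of its underside.
Things that resemble listed ones, but are neither listed nor needed, are in the scene too. Several things look just like the matchbox: the one meant starts farthest to the robot's left. What is shaped like the holder but pink is not meant.

How it is judged:
By the outcome, as a careful person would: the job done as asked, in the order asked, and still so for the second after the job is handed in, with the robot touching nothing.
It also fails if it takes over 40 s, if anything falls off the work surface, if the arm or the gripper's body presses on something with over 40 N, if the wrist force passes 120 N, or if a joint passes its speed limit or range.

### The arm

A 7-joint arm with a two-finger parallel gripper is mounted at the origin on a cart in front of the work surface, level with it; the furniture and walls round the work are solid. World frame = base frame: x ahead of the robot, y to its left, z up, the work surface at z = 0. Lengths are in mm, angles in rad, forces in N, time in s.
With the tool pointing down it reaches from about 425 to 825 mm from the base axis. Payload 3.6 kg.
Tool frame: the origin (TCP) lies on the front face of the gripper's body, between the roots of the fingers; the fingertips stand 84 mm ahead of it and the grasp point (between the pads) lies 65 mm ahead of it; z points along the fingers, y is the line along which they close (so a half turn about z gives the same grasp; the last joint's range is limited). The gripper opens to 93 mm and grips with 3 to 60 N. Pads are 15 mm wide; open, the fingers measure 128 mm over their backs; the gripper's body (75 mm by 188 mm) begins 65 mm behind the grasp point.
Start: joints at [-1.139, 0.615, -0.013, 1.423, 0.008, 1.103, -0.04], TCP at [287.835, 582.768, 302.74] pointing down, gripper open.
Joint ranges: [-3.12, 3.12], [-0.3, 2.06], [-1.34, 1.32], [0.26, 2.42], [-1.36, 4.5], [0.01, 1.98], [-2.84, 2.84]. Speed limits (rad/s): [2.79, 2.79, 3.14, 3.14, 3.14, 3.14, 3.14].

### API

Orientations are given as a unit quaternion [w, x, y, z].
In Python, from station import * gives the robot as it stands.
- The arm moves only by the shell command python3 -m pendant 'ROWS'. ROWS is JSON, a list of rows, each a list of 3 entries, a list of its own where there are three numbers: the shift along the tool's x, y, z in m, then the turn about the tool's z in degrees, then the finger opening in m, from 0 to 0.093. In form: [[[dx, dy, dz], twist, claw], ...]. A call has 1 to 8 rows; each row is the pose to reach, as a shift and turn from the pose commanded when the call began, along the tool's axes at that moment; what a row does not reach only later rows make up. A row lasts 1/10 s, in which the tool goes at most 50 mm and 8.59 degrees, less where a joint would pass 70% of its speed; a pose out of reach is approached as far as the arm can. A call with a gripper value outside its range is refused whole. The fingers move at their own pace and stop on an object; the grip force is fixed at half the most. Time passes only in rows, so rows that repeat a pose let the fingers close. It gives the time, the measured TCP pose, the force, the opening and the grip force at its end, in the units of the state.
- state(): the state, without advancing time (a new reading comes with each control period).
- read_camera(name): name is "scene" or "top"; returns a dict with "img" (420x560x3 uint8, red, green, blue), "intrinsics" (3x3 intrinsics, pixels), "rvec" (rotation vector, rad) and "tvec" (3), from world to camera coordinates, as OpenCV has them. Camera axes: x right, y down, z forward; pixel columns grow to the right and rows downward; lengths in mm; the calibration is good to about 2 mm. A picture is of the moment at which its call begins. There is no depth.
- sign_off(): hands the job in; it is judged then, once.
Trained networks look in the newest picture that a camera, given by its name, has taken for a name from the list of things; names that differ only in an ending like _2 or _b are one class to them, and where a whole thing is asked for, a point or a joint stands for the part that bears it (a point fixed in the world has none). Each returns a list of dicts, best first, with "confidence" (0 to 1); they miss things now and then, are a little off and sometimes report something else, mostly with a low value. They report only what shows in the picture. A call takes as long as a camera call. They do not tell look-alikes from the thing itself.
- search_frame(camera, thing): "point" ([column, row] in pixels, amid what is visible of it).
The state is a dict: "t": time; "q": joint angles; "joint_velocities": joint speeds; "joint_efforts": joint torques, N m; "ee_pos": TCP position; "ee_rot": TCP orientation; "wrist_force": force on the tool from outside, world axes, zero at the start; "moment": the same for the moment, N m; "grip_width": finger opening in mm; "grasp_force": force on a finger pad.
Only numpy, scipy, OpenCV 4.12 (cv2) and the standard library are available. Lean on these libraries where they do the work, as an engineer would, in place of code of your own. Each camera call takes 0.05 s, during which the arm holds its last target. There are 200 camera calls.

## Working session

There is one attempt and no reset: what is moved stays moved. The work goes in short steps, Python scripts to look and compute and a shell command to move; the robot and the scene stay as the last step left them, time stands still between calls to the robot, and variables do not carry over. Pictures are saved under pics/ and viewed, at most 10 in all, crops included, and the job is handed in when it is done.

```bash
mkdir -p pics; cat > h.py <<'E'
from station import *
import numpy as np, cv2
def cam(n):
    c=read_camera(n); R=cv2.Rodrigues(np.array(c["rvec"],float))[0]
    return c,R,np.array(c["tvec"],float).ravel(),np.array(c["intrinsics"],float)
def world(c4,p,z):
    c,R,t,K=c4; d=R.T@np.linalg.inv(K)@np.array([p[0],p[1],1.]); o=-R.T@t
    return o+d*(z-o[2])/d[2]
def pix(c4,P):
    c,R,t,K=c4; q=K@(R@np.array(P,float)+t); return q[:2]/q[2]
def save(img,f,s=1):
    cv2.imwrite("pics/"+f,cv2.resize(img[:,:,::-1],None,fx=s,fy=s,interpolation=cv2.INTER_CUBIC))
E
python3 - <<'E'
from h import *
for n in("top","scene"):
    c=cam(n); save(c[0]["img"],n+"0.png",1.4)
    for th,z in(("matchbox",15),("holder",8),("votive",20),("weight_arm",30)):
        for d in search_frame(n,th): print(n,th,np.round(d["point"]),round(d["confidence"],2),np.round(world(c,d["point"],z)))
s=state();print(s["t"],s["ee_pos"],s["ee_rot"])
E
```

```text
top matchbox [358. 263.] 0.68 [ 521. -332.   15.]
top matchbox [317. 241.] 0.59 [ 572. -232.   15.]
top holder [185. 245.] 0.84 [554.  96.   8.]
top holder [402. 217.] 0.73 [ 640. -446.    8.]
top votive [225. 165.] 0.92 [759.   5.  20.]
top weight_arm [181. 235.] 0.59 [578. 103.  30.]
top weight_arm [400. 208.] 0.53 [ 658. -436.   30.]
scene matchbox [284. 256.] 0.72 [ 573. -243.   15.]
scene matchbox [279. 286.] 0.53 [ 513. -332.   15.]
scene holder [349. 305.] 0.92 [ 632. -460.    8.]
scene holder [227. 194.] 0.68 [553.  77.   8.]
scene votive [297. 185.] 0.68 [749.   5.  20.]
scene weight_arm [352. 292.] 0.76 [ 647. -445.   30.]
0.5 [287.82407287 582.73240675 302.6973979 ] [-3.47719843e-05  2.27363401e-01  9.73809979e-01 -8.45667352e-05]
```

View pics/top0.png

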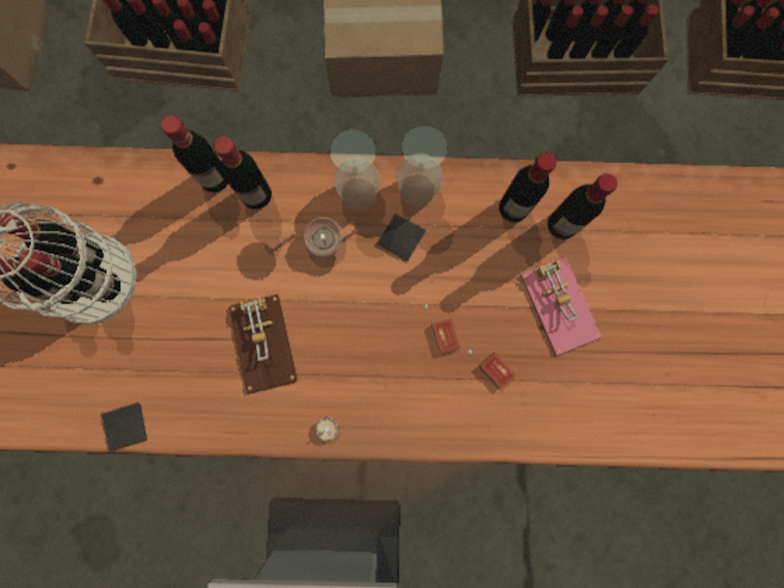

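View pics/scene0.png

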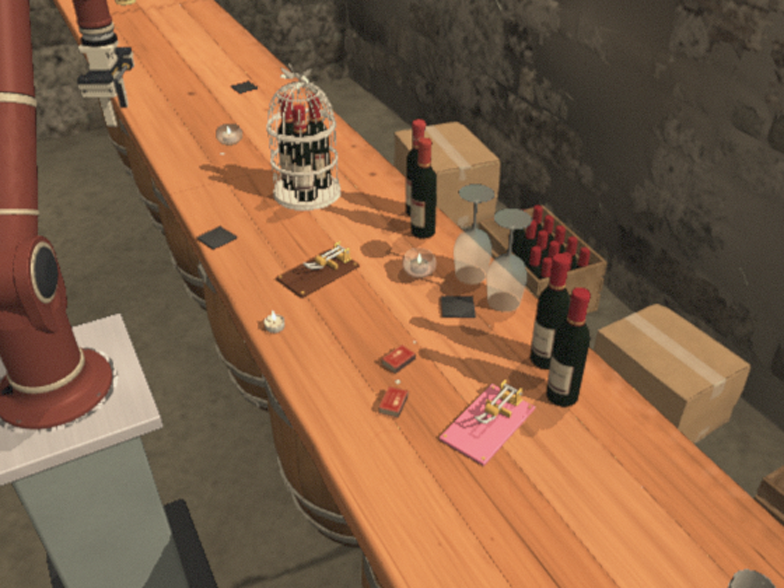

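The top view (1.4x) shows two red matchboxes, at (318,241) and (354,265) in native pixels. The brown holder is at about (187,246) and the pink decoy at (400,218). The candle glass at (230,170) stands beyond the holder. Candidates for the matchbox are (318,241), world y=-232, and (354,265), world y=-332. The first lies farther left, so I choose it.

```bash
python3 - <<'E'
from h import *
c=cam("top"); im=c[0]["img"]
a=cv2.resize(im[205:285,150:220],None,fx=7,fy=7,interpolation=cv2.INTER_CUBIC)[:560]
b=cv2.resize(im[225:265,300:335],None,fx=8,fy=8,interpolation=cv2.INTER_CUBIC)
o=np.zeros((560,490+280,3),np.uint8); o[:,:490]=a; o[:320,490:]=b
save(o,"crop1.png")
# box: red mask (saturated, redder than table)
hsv=cv2.cvtColor(im,cv2.COLOR_RGB2HSV).astype(int)
h=(hsv[...,0]+90)%180-90
m=((h<6)&(h>-12)&(hsv[...,1]>140)).astype(np.uint8); m[:, :300]=0;m[:,335:]=0;m[:225]=0;m[265:]=0
cs,_=cv2.findContours(m,0,2); k=max(cs,key=cv2.contourArea)[:,0]
W=np.array([world(c,p,12)[:2] for p in k]); r=cv2.minAreaRect(W.astype(np.float32)); print("box",r, len(k))
print(np.round(cv2.boxPoints(r)))
E
```

```text
box ((593.9486083984375, -229.71078491210938), (12.660755157470703, 28.60053253173828), 19.14797019958496) 24
[[ 583. -218.]
 [ 593. -245.]
 [ 605. -241.]
 [ 595. -214.]]
```

View pics/crop1.png

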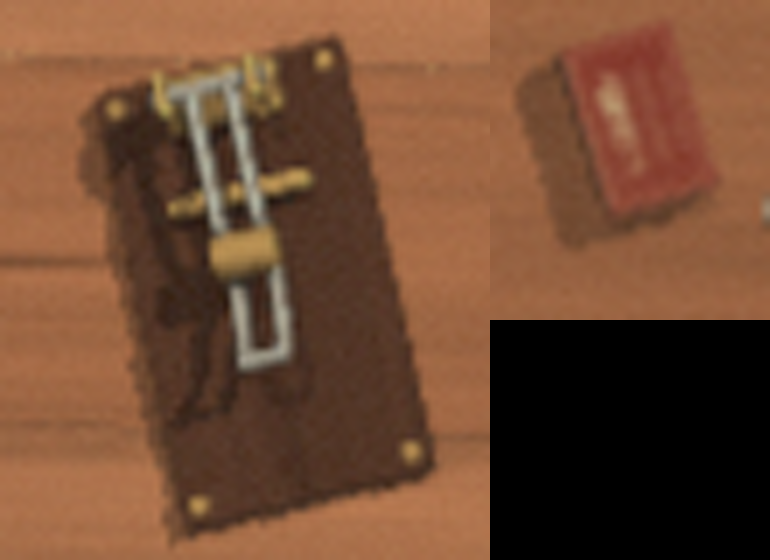

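The crop shows the holder with its front at the bottom (corners (433,470) and (185,535)), its hinge at the top, and the arm's nose at (265,360). The box's top face has crop corners (565,50), (672,20), (718,182) and (620,215).

```bash
python3 - <<'E'
from h import *
c=cam("top")
f=lambda p,s,o:((np.array(p)+.5)/s-.5+o)
def rep(n,pts,z):
    W=np.array([world(c,p,z)[:2] for p in pts]); print(n,np.round(W,1).tolist(),"ctr",W.mean(0).round(1))
    e=[W[(i+1)%4]-W[i] for i in range(4)]
    print(" len",[round(np.hypot(*v),1) for v in e]," ang",[round(np.degrees(np.arctan2(v[1],v[0])),1) for v in e])
# order: front-left(image), front-right, back-right, back-left
rep("base",[f(p,7,[150,205]) for p in((185,535),(433,470),(340,38),(100,100))],8)
rep("screws",[f(p,7,[150,205]) for p in((200,505),(411,453),(323,60),(116,109))],9)
rep("box",[f([p[0]-490,p[1]],8,[300,225]) for p in((620,215),(718,182),(672,20),(565,50))],15)
rep("stop",[f(p,7,[150,205]) for p in((170,210),(313,180),(313,180),(170,210))],20)
s=state();print(s["t"],s["ee_rot"],s["q"])
E
```

```text
base [[465.3, 112.6], [490.2, 27.0], [643.0, 68.6], [618.0, 153.2]] ctr [554.1  90.3]
 len [np.float64(89.1), np.float64(158.4), np.float64(88.2), np.float64(158.0)]  ang [np.float64(-73.8), np.float64(15.2), np.float64(106.4), np.float64(-165.1)]
screws [[475.8, 107.8], [495.9, 34.9], [634.7, 74.0], [614.8, 146.9]] ctr [555.3  90.9]
 len [np.float64(75.6), np.float64(144.2), np.float64(75.6), np.float64(144.4)]  ang [np.float64(-74.6), np.float64(15.8), np.float64(105.2), np.float64(-164.3)]
box [[546.7, -229.2], [557.7, -259.4], [607.8, -244.6], [597.5, -211.3]] ctr [ 577.4 -236.1]
 len [np.float64(32.2), np.float64(52.2), np.float64(34.8), np.float64(53.8)]  ang [np.float64(-70.0), np.float64(16.5), np.float64(107.3), np.float64(-160.6)]
stop [[578.1, 122.6], [590.2, 72.9], [590.2, 72.9], [578.1, 122.6]] ctr [584.2  97.7]
 len [np.float64(51.1), np.float64(0.0), np.float64(51.1), np.float64(0.0)]  ang [np.float64(-76.4), np.float64(0.0), np.float64(103.6), np.float64(0.0)]
0.6 [-3.71972758e-05  2.27371065e-01  9.73808193e-01 -1.66835463e-05] [-1.13847885  0.61484963 -0.01262997  1.42344087  0.00808593  1.10339988
 -0.04039762]
```

```bash
python3 -m pendant '[[[-0.613,-0.615,0.0],136.4,0.093],[[-0.613,-0.615,0.0],136.4,0.093],[[-0.613,-0.615,0.0],136.4,0.093],[[-0.613,-0.615,0.0],136.4,0.093],[[-0.613,-0.615,0.0],136.4,0.093],[[-0.613,-0.615,0.0],136.4,0.093],[[-0.613,-0.615,0.0],136.4,0.093],[[-0.613,-0.615,0.0],136.4,0.093]]'; cat >> h.py <<'E'
def go(P,yaw):
    """shift (m) and twist (deg) from the measured pose to TCP P with tool y at yaw deg"""
    from scipy.spatial.transform import Rotation as Ro
    s=state(); q=np.array(s["ee_rot"]); R=Ro.from_quat(q[[1,2,3,0]]).as_matrix()
    a=np.degrees(np.arctan2(R[1,1],R[0,1]))
    print("t",s["t"],"pos",np.round(s["ee_pos"],1),"yaw",round(a,2),"z",np.round(R[:,2],3),"q7",round(s["q"][6],2))
    print("shift",np.round(R.T@(np.array(P)-s["ee_pos"])/1000,4),"twist",round(-((yaw-a+180)%360-180),2))
E
python3 -c "
from h import *
go([565,-240,250],-72.7)"
```

```text
t: 1.4
ee_pos: [416.0, 201.9, 303.3]
ee_rot: [0.0, 0.739, 0.673, 0.001]
wrist_force: [0.6, 0.7, -0.8]
grip_width: 92.8
grasp_force: 0.0
t 1.4 pos [416.  201.9 303.3] yaw -5.37 z [ 0.001  0.001 -1.   ] q7 -0.42
shift [-0.4261  0.1897  0.053 ] twist 67.33
```

```bash
python3 -m pendant '[[[-0.426,0.190,0.05],67.3,0.093],[[-0.426,0.190,0.05],67.3,0.093],[[-0.426,0.190,0.05],67.3,0.093],[[-0.426,0.190,0.05],67.3,0.093],[[-0.426,0.190,0.05],67.3,0.093],[[-0.426,0.190,0.05],67.3,0.093],[[-0.426,0.190,0.05],67.3,0.093],[[-0.426,0.190,0.05],67.3,0.093]]'; python3 -m pendant '[[[0,0,0],0,0.093],[[0,0,0],0,0.093]]'
python3 -c "
from h import *
go([565,-240,150],-72.7)"
```

```text
t: 2.2
ee_pos: [545.8, -174.0, 260.1]
ee_rot: [-0.0, 0.988, 0.151, 0.0]
wrist_force: [0.2, 0.0, -0.1]
grip_width: 93.3
grasp_force: 0.0
t: 2.4
ee_pos: [544.8, -173.4, 259.7]
ee_rot: [-0.0, 0.988, 0.153, -0.0]
wrist_force: [1.3, -0.0, 0.6]
grip_width: 92.9
grasp_force: 0.0
t 2.4 pos [ 544.8 -173.4  259.7] yaw -72.43 z [-0.001 -0.    -1.   ] q7 -0.57
shift [-0.0008  0.0696  0.1097] twist 0.27
```

```bash
python3 -m pendant '[[[-0.001,0.070,0.1],0,0.093],[[-0.001,0.070,0.1],0,0.093],[[-0.001,0.070,0.1],0,0.093],[[-0.001,0.070,0.1],0,0.093],[[-0.001,0.070,0.1],0,0.093]]'
python3 - <<'E'
from h import *
go([565,-240,87],-72.7)
c=cam("scene"); im=c[0]["img"]
a=np.radians(17.3); u=np.array([np.cos(a),np.sin(a)]); v=np.array([-u[1],u[0]])
o=im.copy()[210:310,220:340]; o=cv2.resize(o,None,fx=6,fy=6,interpolation=cv2.INTER_CUBIC)
P=[np.r_[np.array([577.4,-236])+i*27*u+j*18*v,z] for z in(15,0) for i,j in((1,1),(1,-1),(-1,-1),(-1,1))]
for p in P:
    q=(pix(c,p)-[220,210]+.5)*6; cv2.circle(o,tuple(int(x) for x in q),3,(0,255,0),-1)
save(o,"s1.png")
E
```

```text
t: 2.9
ee_pos: [565.8, -237.3, 160.6]
ee_rot: [-0.001, 0.988, 0.155, 0.0]
wrist_force: [0.1, 0.6, 0.6]
grip_width: 93.2
grasp_force: 0.0
t 2.9 pos [ 565.8 -237.3  160.6] yaw -72.19 z [ 0.     0.002 -1.   ] q7 -0.42
shift [-0.0017  0.0025  0.0736] twist 0.51
```

View pics/s1.png

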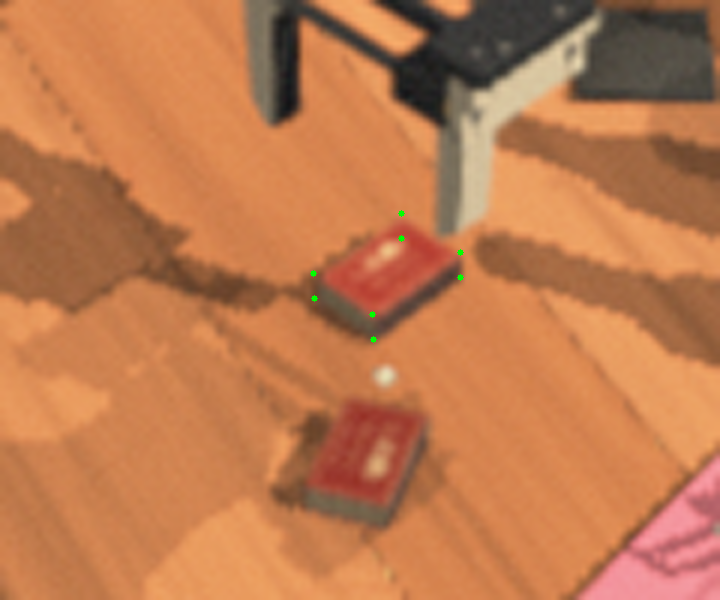

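The scene crop shows the chosen box (centre 388,275) lying between the open fingers, with my estimate about 1 px off. The other box is at (368,463). The estimate is good enough to descend and grip.

```bash
python3 -m pendant '[[[-0.001,0.001,0.03],0.3,0.093],[[-0.001,0.001,0.055],0.3,0.093],[[-0.001,0.001,0.063],0.3,0.093],[[-0.001,0.001,0.063],0.3,0.093],[[-0.001,0.001,0.063],0.3,0.093]]'
python3 -c "
from h import *
go([565,-240,87],-72.7)"
```

```text
t: 3.45
ee_pos: [565.7, -240.4, 98.9]
ee_rot: [0.001, 0.988, 0.151, 0.001]
wrist_force: [-0.7, 0.1, 0.1]
grip_width: 93.2
grasp_force: 0.0
t 3.45 pos [ 565.7 -240.4   98.9] yaw -72.57 z [ 0.003 -0.001 -1.   ] q7 -0.38
shift [-0.0006 -0.0007  0.0119] twist 0.13
```

```bash
python3 -m pendant '[[[0,0,0.011],0,0.093],[[0,0,0.011],0,0.093],[[0,0,0.011],0,0.03],[[0,0,0.011],0,0.02],[[0,0,0.011],0,0.02],[[0,0,0.011],0,0.02],[[0,0,0.011],0,0.02],[[0,0,0.011],0,0.02]]'
python3 -c "
from h import *
s=state();print(s['grip_width'],s['grasp_force'])
go([565,-240,87],-72.7)"
```

```text
t: 4.25
ee_pos: [564.7, -240.6, 86.2]
ee_rot: [0.0, 0.989, 0.151, 0.0]
wrist_force: [-1.1, 0.0, -0.5]
grip_width: 49.4
grasp_force: 0.0
49.420495083602184 0.0
t 4.25 pos [ 564.7 -240.6   86.2] yaw -72.64 z [ 0. -0. -1.] q7 -0.37
shift [ 0.0005 -0.0005 -0.0008] twist 0.06
```

```bash
python3 -m pendant '[[[0,0,0],0,0.02],[[0,0,0],0,0.02],[[0,0,0],0,0.02],[[0,0,0],0,0.02],[[0,0,0],0,0.02]]'
python3 -m pendant '[[[0,0,-0.03],0,0.02],[[0,0,-0.07],0,0.02],[[0,0,-0.07],0,0.02],[[0,0,-0.07],0,0.02]]'
python3 - <<'E'
from h import *
H=np.array([554.5,90.5]);u=np.array([np.cos(np.radians(15.4)),np.sin(np.radians(15.4))])
go(np.r_[H+u*(-66-13),155],-74.6)
E
```

```text
t: 4.75
ee_pos: [564.7, -240.6, 86.1]
ee_rot: [0.0, 0.989, 0.151, -0.0]
wrist_force: [0.3, 0.8, 0.8]
grip_width: 37.2
grasp_force: 29.9
t: 5.15
ee_pos: [565.0, -240.7, 157.0]
ee_rot: [0.0, 0.989, 0.151, 0.001]
wrist_force: [0.0, 1.2, -0.7]
grip_width: 36.9
grasp_force: 29.9
t 5.15 pos [ 565.  -240.7  157. ] yaw -72.63 z [ 0.002 -0.001 -1.   ] q7 -0.42
shift [ 0.0099 -0.3219  0.0017] twist 1.97
```

```bash
python3 -m pendant '[[[0.010,-0.322,0],2,0.02],[[0.010,-0.322,0],2,0.02],[[0.010,-0.322,0],2,0.02],[[0.010,-0.322,0],2,0.02],[[0.010,-0.322,0],2,0.02],[[0.010,-0.322,0],2,0.02],[[0.010,-0.322,0],2,0.02],[[0.010,-0.322,0],2,0.02]]'
python3 -m pendant '[[[0,0,0],0,0.02],[[0,0,0],0,0.02]]'
python3 - <<'E'
from h import *
H=np.array([554.5,90.5]);a=np.radians(15.4);u=np.array([np.cos(a),np.sin(a)]);v=np.array([-u[1],u[0]])
go(np.r_[H+u*(-66-13),155],-74.6)
c=cam("scene"); im=c[0]["img"]; x0,y0=160,140
o=cv2.resize(im[y0:y0+90,x0:x0+120],None,fx=6.6,fy=6.6,interpolation=cv2.INTER_CUBIC)
L=[(80*i,45*j,8) for i,j in((1,1),(1,-1),(-1,-1),(-1,1))]+[(28,25,20),(28,-25,20)]
for p in L:
    q=(pix(c,np.r_[H+u*p[0]+v*p[1],p[2]])-[x0,y0]+.5)*6.6; cv2.circle(o,tuple(int(x) for x in q),3,(0,255,0),-1)
s=state();g=np.array(s["ee_pos"])
for z in(g[2]-86+15,g[2]-86):
  for i,j in((1,1),(1,-1),(-1,-1),(-1,1)):
    q=(pix(c,np.r_[g[:2]+u*(13+27*i)+v*18*j,z])-[x0,y0]+.5)*6.6; cv2.circle(o,tuple(int(x) for x in q),3,(0,255,255),-1)
save(o,"s2.png")
E
```

```text
t: 5.95
ee_pos: [475.9, 74.3, 154.4]
ee_rot: [-0.001, 0.99, 0.138, -0.003]
wrist_force: [-0.3, 0.2, 0.1]
grip_width: 37.0
grasp_force: 29.9
t: 6.15
ee_pos: [478.5, 67.7, 155.9]
ee_rot: [0.001, 0.991, 0.132, -0.0]
wrist_force: [0.1, 0.5, -0.9]
grip_width: 37.3
grasp_force: 29.9
t 6.15 pos [478.5  67.7 155.9] yaw -74.82 z [ 0.    -0.002 -1.   ] q7 -0.85
shift [ 0.0004 -0.0018  0.0009] twist -0.22
```

View pics/s2.png

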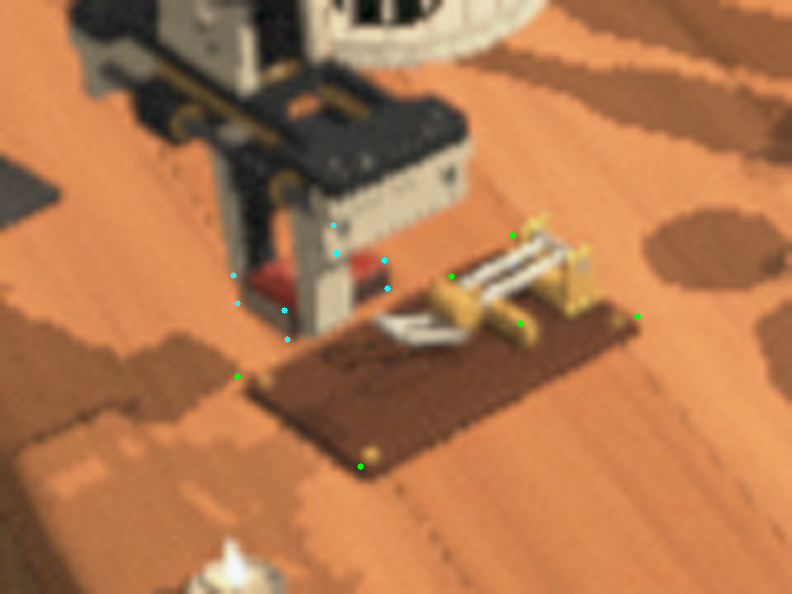

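The crop shows the box (about 320,285) held in front of the nose (385,320). The real base corners (245,390), (370,480) and (640,325) sit about (9,12) crop pixels off the projection from the top-camera estimate. I'll average the two cameras.

```bash
python3 - <<'E'
from h import *
c=cam("scene"); a=np.radians(15.4)
pts=[(245,390),(370,480),(640,325)]; loc=np.array([(-80,45),(-80,-45),(80,-45)])
W=np.array([world(c,(np.array(p)+.5)/6.6-.5+[160,140],8)[:2] for p in pts]); print(W.round(1))
Rm=np.array([[np.cos(a),-np.sin(a)],[np.sin(a),np.cos(a)]])
print("holder by scene",(W-loc@Rm.T).round(1), (W-loc@Rm.T).mean(0), "yaw",np.degrees(np.arctan2(*(W[2]-W[1])[::-1])))
b=world(c,(np.array((298,338))+.5)/6.6-.5+[160,140],70); print("box rear-right bottom",b)
u=Rm[:,0];v=Rm[:,1];g=np.array(state()["ee_pos"])[:2]; print("pred",g+u*(-14)-v*18)
E
```

```text
[[464.9 100.9]
 [489.4  14.6]
 [641.9  61.5]]
holder by scene [[553.9  78.7]
 [554.5  79.2]
 [552.8  83.7]] [553.7544678   80.53947896] yaw 17.111652798835507
box rear-right bottom [474.20428601  44.81184867  70.        ]
pred [469.80327345  46.56510072]
```

```bash
python3 - <<'E'
from h import *
H=np.array([554,85.5]);a=np.radians(15.6);u=np.array([np.cos(a),np.sin(a)])
go(np.r_[H+u*(-70-13),95],-74.4)
E
```

```text
t 6.25 pos [478.5  67.6 156.1] yaw -74.85 z [ 0.    -0.001 -1.   ] q7 -0.85
shift [-0.0055  0.0031  0.0611] twist -0.45
```

```bash
python3 -m pendant '[[[-0.0055,0.003,0.02],-0.4,0.02],[[-0.0055,0.003,0.045],-0.4,0.02],[[-0.0055,0.003,0.058],-0.4,0.02],[[-0.0055,0.003,0.061],-0.4,0.02],[[-0.0055,0.003,0.061],-0.4,0.02],[[-0.0055,0.003,0.061],-0.4,0.02]]'
python3 -c "
from h import *
c=cam('top');save(c[0]['img'],'t_grip.png')
go([0,0,95],-74.4);np.save('g.npy',state()['ee_pos'])"
```

```text
t: 6.85
ee_pos: [474.2, 64.8, 95.7]
ee_rot: [0.0, 0.991, 0.137, 0.001]
wrist_force: [-0.9, -0.0, -0.3]
grip_width: 36.8
grasp_force: 29.9
t 6.9 pos [474.2  65.   95.8] yaw -74.28 z [ 0.002 -0.    -1.   ] q7 -0.73
shift [-0.4741 -0.066   0.    ] twist 0.12
```

Box is about 1 mm above the bed. Lower it, release, rise and back off to look from the top.

```bash
python3 -m pendant '[[[0,0,0.001],0,0.02],[[0,0,0.001],0,0.07],[[0,0,0.001],0,0.07],[[0,0,0.001],0,0.07],[[0,0,0.001],0,0.07],[[0,0,-0.04],0,0.07],[[0,0,-0.08],0,0.07],[[0,0,-0.08],0,0.07]]'
python3 -m pendant '[[[0.0,0.05,-0.08],0,0.07],[[0.0,0.10,-0.08],0,0.07],[[0.0,0.15,-0.08],0,0.07],[[0.0,0.15,-0.08],0,0.07]]'
python3 - <<'E'
from h import *
c=cam("top");im=c[0]["img"];go([474,65,95],-74.4)
save(cv2.resize(im[200:305,150:235],None,fx=5.7,fy=5.7,interpolation=cv2.INTER_CUBIC),"t2.png")
E
```

```text
t: 7.7
ee_pos: [476.0, 65.0, 179.0]
ee_rot: [0.0, 0.991, 0.137, 0.004]
wrist_force: [0.7, -0.2, -0.1]
grip_width: 69.9
grasp_force: 0.0
t: 8.1
ee_pos: [514.9, -82.8, 256.3]
ee_rot: [0.001, 0.991, 0.135, 0.001]
wrist_force: [0.2, 0.2, -0.2]
grip_width: 70.0
grasp_force: 0.0
t 8.15 pos [515.6 -87.9 257.3] yaw -74.79 z [ 0.006 -0.007 -1.   ] q7 -0.7
shift [-0.0007 -0.1598  0.1609] twist -0.39
```

View pics/t2.png

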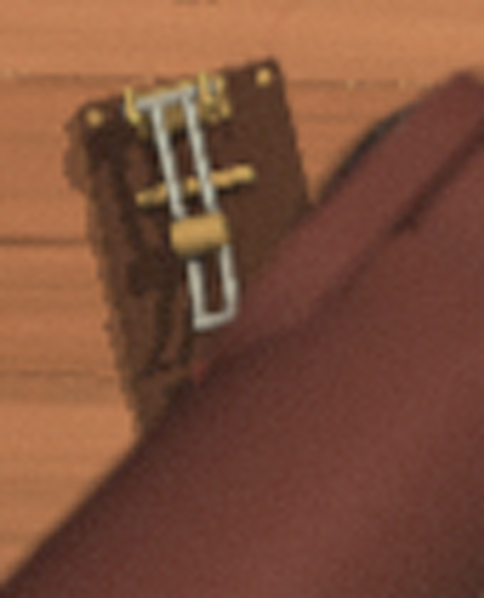

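The arm link covers the box (its tip is just visible at 200,370), so I move farther aside.

```bash
python3 -m pendant '[[[0,0.2,0],0,0.07],[[0,0.2,0],0,0.07],[[0,0.2,0],0,0.07],[[0,0.2,0],0,0.07],[[0,0.2,0],0,0.07],[[0,0.2,0],0,0.07]]'
python3 - <<'E'
from h import *
c=cam("top");im=c[0]["img"];go([474,65,150],-74.4)
save(cv2.resize(im[200:305,150:235],None,fx=5.7,fy=5.7,interpolation=cv2.INTER_CUBIC),"t3.png")
E
```

```text
t: 8.75
ee_pos: [567.8, -272.5, 253.7]
ee_rot: [-0.001, 0.991, 0.136, -0.001]
wrist_force: [0.5, 0.2, 0.6]
grip_width: 70.2
grasp_force: 0.0
t 8.8 pos [ 568.4 -270.6  253.8] yaw -74.25 z [-0.002  0.002 -1.   ] q7 -0.46
shift [ 0.0004 -0.3483  0.1048] twist 0.15
```

View pics/t3.png

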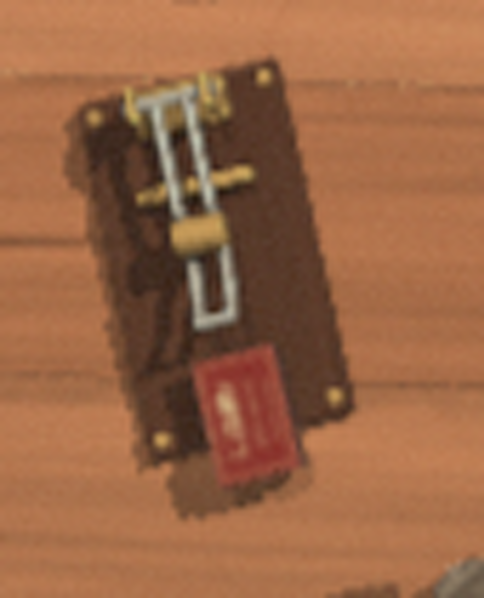

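The top crop shows the box lying on the front of the bed (corners 195,363; 272,345; 300,465; 222,485). It sits a little right of the centre line. The screws are at (162,440), (336,396), (264,77) and (94,117).

```bash
python3 - <<'E'
from h import *
c=cam("top")
W=lambda L,z:np.array([world(c,(np.array(p)+.5)/5.7-.5+[150,200],z)[:2] for p in L])
B=W([(222,485),(300,465),(272,345),(195,363)],23); S=W([(162,440),(336,396),(264,77),(94,117)],9)
E=W([(150,467),(353,411),(275,60)],8)
an=lambda P:np.degrees(np.arctan2(*((P[2]+P[3]-P[0]-P[1])[::-1])))
y=an(S);print("yaw holder",y,"box",an(B), "lens",np.hypot(*(S[1]-S[0])),np.hypot(*(S[2]-S[1])))
a=np.radians(y);R=np.array([[np.cos(a),-np.sin(a)],[np.sin(a),np.cos(a)]]);H=S.mean(0)
print("holder",H,"alt",(E[0]+E[2])/2,"box",B.mean(0),"box in holder",(B.mean(0)-H)@R)
N=W([(215,325)],32);St=W([(139,200),(254,175)],20);print("nose",(N-H)@R,"stop",(St-H)@R)
# expected box from gripper
g=np.load("g.npy")[:2];print("box by gripper",g+13*R[:,0])
E
```

```text
yaw holder 15.750469365878887 box 16.252563759636097 lens 76.65912793376083 143.83528361458764
holder [555.44189894  90.76675162] alt [553.36132482  91.03136113] box [487.52321892  69.44768982] box in holder [-71.15556202  -2.08218269]
nose [[-31.66785848   1.5237603 ]] stop [[ 30.16260944  24.23566772]
 [ 28.66209536 -26.28343461]]
box by gripper [486.73938508  68.52486228]
```

```bash
python3 -m pendant '[[[0,-0.348,0.08],0,0.07],[[0,-0.348,0.08],0,0.07],[[0,-0.348,0.08],0,0.07],[[0,-0.348,0.08],0,0.07],[[0,-0.348,0.08],0,0.07],[[0,-0.348,0.08],0,0.07],[[0,-0.348,0.08],0,0.07],[[0,-0.348,0.08],0,0.07]]'
python3 -m pendant '[[[0,0,0],0,0.07],[[0,0,0],0,0.07]]'
python3 -c "
from h import *
go([474.2,65.3,95],-74.4)"
```

```text
t: 9.65
ee_pos: [470.1, 72.6, 173.2]
ee_rot: [-0.003, 0.99, 0.144, -0.003]
wrist_force: [-0.2, -0.6, -0.5]
grip_width: 70.0
grasp_force: 0.0
t: 9.85
ee_pos: [474.3, 63.2, 175.6]
ee_rot: [0.0, 0.991, 0.137, 0.001]
wrist_force: [0.8, -0.3, 0.3]
grip_width: 70.1
grasp_force: 0.0
t 9.85 pos [474.3  63.2 175.6] yaw -74.21 z [ 0.001 -0.001 -1.   ] q7 -0.84
shift [ 0.0004 -0.0021  0.0806] twist 0.19
```

```bash
python3 -m pendant '[[[0,-0.002,0.03],0.2,0.07],[[0,-0.002,0.06],0.2,0.07],[[0,-0.002,0.078],0.2,0.07],[[0,-0.002,0.080],0.2,0.07],[[0,-0.002,0.080],0.2,0.07],[[0,-0.002,0.080],0.2,0.02],[[0,-0.002,0.080],0.2,0.02],[[0,-0.002,0.080],0.2,0.02]]'
python3 -m pendant '[[[0,0,0],0,0.02],[[0,0,0],0,0.02],[[0,0,0],0,0.02]]'
python3 - <<'E'
from h import *
H=np.array([554.2,90.2]);a=np.radians(15.6);u=np.array([np.cos(a),np.sin(a)])
go(np.r_[H+u*(-71-13),95],-74.4); go(np.r_[H+u*(0.5-13),95],-74.4)
E
```

```text
t: 10.65
ee_pos: [474.1, 65.4, 95.9]
ee_rot: [-0.0, 0.991, 0.135, 0.001]
wrist_force: [0.2, 0.5, 0.4]
grip_width: 50.5
grasp_force: 0.0
t: 10.95
ee_pos: [473.8, 65.5, 95.4]
ee_rot: [-0.0, 0.991, 0.135, 0.0]
wrist_force: [0.2, 0.7, 3.3]
grip_width: 37.0
grasp_force: 29.9
t 10.95 pos [473.8  65.5  95.4] yaw -74.43 z [ 0.  0. -1.] q7 -0.72
shift [ 0.0001 -0.0022  0.0004] twist -0.03
t 10.95 pos [473.8  65.5  95.4] yaw -74.43 z [ 0.  0. -1.] q7 -0.72
shift [ 0.0716 -0.0022  0.0005] twist -0.03
```

Box regripped. Centre it (-2 mm in tool y), then slide most of the way in.

```bash
python3 -m pendant '[[[0,-0.002,0],0,0.02],[[0.008,-0.002,0],0,0.02],[[0.018,-0.002,0],0,0.02],[[0.028,-0.002,0],0,0.02],[[0.038,-0.002,0],0,0.02],[[0.048,-0.002,0],0,0.02],[[0.058,-0.002,0],0,0.02],[[0.063,-0.002,0],0,0.02]]'
python3 -m pendant '[[[0,0,0],0,0.02],[[0,0,0],0,0.02]]'
python3 - <<'E'
from h import *
H=np.array([554.2,90.2]);a=np.radians(15.6);u=np.array([np.cos(a),np.sin(a)])
go(np.r_[H+u*(0.5-13),95],-74.4)
c=cam("scene"); save(cv2.resize(c[0]["img"][140:230,170:280],None,fx=6.6,fy=6.6,interpolation=cv2.INTER_CUBIC),"s3.png")
E
```

```text
t: 11.75
ee_pos: [530.5, 83.2, 95.3]
ee_rot: [-0.001, 0.991, 0.135, -0.004]
wrist_force: [-5.5, -1.4, 8.5]
grip_width: 37.1
grasp_force: 30.0
t: 11.95
ee_pos: [532.5, 83.9, 95.4]
ee_rot: [-0.0, 0.991, 0.135, -0.002]
wrist_force: [-3.0, -1.0, 7.4]
grip_width: 36.8
grasp_force: 30.0
t 11.95 pos [532.5  83.9  95.4] yaw -74.45 z [-0.003  0.    -1.   ] q7 -0.81
shift [ 0.01   -0.0002  0.0004] twist -0.05
```

View pics/s3.png

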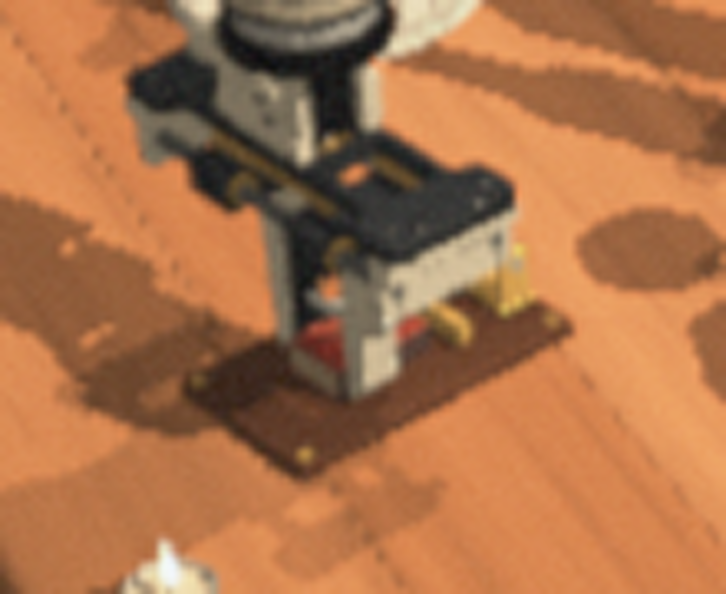

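The box is under the arm with its leading end near the brass stop (445,325). I continue to the stop in small steps.

```bash
python3 -m pendant '[[[0.004,0,-0.0005],0,0.02],[[0.007,0,-0.0005],0,0.02],[[0.008,0,-0.0005],0,0.02],[[0.009,0,-0.0005],0,0.02],[[0.009,0,-0.0005],0,0.02]]'; python3 -m pendant '[[[0.001,0,0],0,0.02],[[0.002,0,0],0,0.02],[[0.002,0,0],0,0.02]]'
```

```text
t: 12.5
ee_pos: [542.3, 86.8, 95.4]
ee_rot: [-0.0, 0.991, 0.135, -0.0]
wrist_force: [-2.5, 0.3, 2.5]
grip_width: 36.7
grasp_force: 30.0
t: 12.8
ee_pos: [543.5, 87.0, 95.4]
ee_rot: [-0.0, 0.991, 0.135, -0.001]
wrist_force: [-5.1, 0.1, 3.7]
grip_width: 37.2
grasp_force: 30.0
```

```bash
python3 -m pendant '[[[0.001,0,0],0,0.02],[[0.001,0,0],0,0.02]]'; python3 -m pendant '[[[0.001,0,0],0,0.02],[[0.001,0,0],0,0.02]]'
```

```text
t: 13.0
ee_pos: [543.6, 87.0, 95.4]
ee_rot: [-0.0, 0.991, 0.135, -0.002]
wrist_force: [-6.2, -1.5, 6.3]
grip_width: 37.1
grasp_force: 30.0
t: 13.2
ee_pos: [543.8, 87.1, 95.4]
ee_rot: [-0.0, 0.991, 0.135, -0.003]
wrist_force: [-9.3, -1.7, 6.9]
grip_width: 37.0
grasp_force: 30.0
```

It has stopped at the back stop: force is building and motion has ceased. I ease the preload, release and rise.

```bash
python3 -m pendant '[[[-0.0015,0,0],0,0.02],[[-0.0015,0,0],0,0.06],[[-0.0015,0,0],0,0.06],[[-0.0015,0,0],0,0.06],[[-0.0015,0,0],0,0.06],[[-0.0015,0,0],0,0.06]]'; python3 -m pendant '[[[0,0,-0.03],0,0.06],[[0,0,-0.07],0,0.06],[[0,0,-0.11],0,0.06],[[0,0,-0.15],0,0.06],[[0,0.05,-0.15],0,0.06],[[0,0.1,-0.15],0,0.06],[[0,0.15,-0.15],0,0.06],[[0,0.2,-0.15],0,0.06]]';python3 -m pendant '[[[0,0.2,0],0,0.06],[[0,0.2,0],0,0.06],[[0,0.2,0],0,0.06],[[0,0.2,0],0,0.06],[[0,0.2,0],0,0.06]]'
python3 - <<'E'
from h import *
o=np.zeros((590,790,3),np.uint8)
c=cam("top");o[:,:400]=cv2.resize(c[0]["img"][200:300,150:218],(400,590),interpolation=cv2.INTER_CUBIC)
c=cam("scene");o[:390,400:]=cv2.resize(c[0]["img"][160:225,190:255],(390,390),interpolation=cv2.INTER_CUBIC)
save(o,"end.png")
E
```

```text
t: 13.8
ee_pos: [545.3, 87.4, 95.6]
ee_rot: [0.0, 0.991, 0.135, 0.0]
wrist_force: [0.4, 0.6, -0.2]
grip_width: 59.7
grasp_force: 0.0
t: 14.6
ee_pos: [599.0, -106.9, 245.9]
ee_rot: [0.0, 0.991, 0.136, 0.0]
wrist_force: [1.5, 0.9, 1.2]
grip_width: 60.0
grasp_force: 0.0
t: 15.1
ee_pos: [649.3, -308.1, 245.1]
ee_rot: [0.004, 0.992, 0.13, -0.002]
wrist_force: [-0.3, -1.4, -0.5]
grip_width: 60.0
grasp_force: 0.0
```

View pics/end.png

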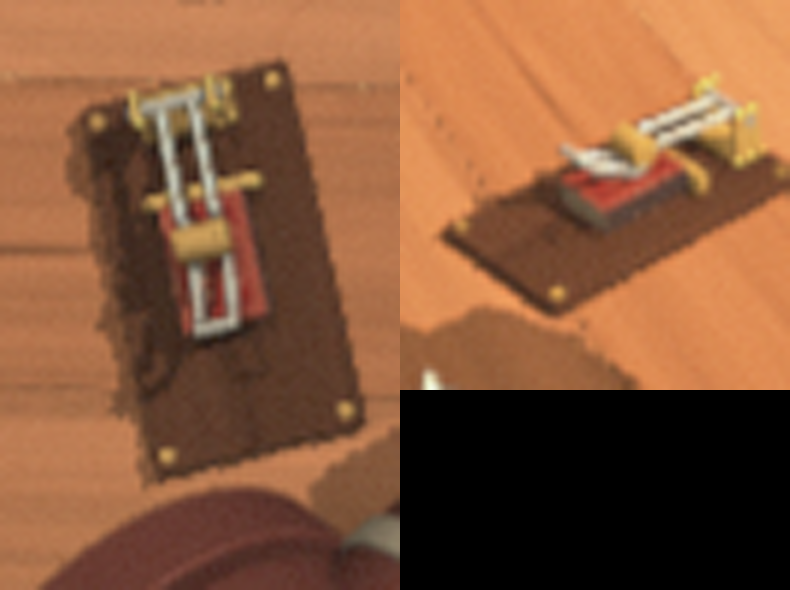

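The box lies flat against the brass stop (crop 203,191), on the centre line once parallax is allowed for. The arm is raised and resting on it, and the gripper is well clear.

```bash
python3 -m pendant '[[[0,0,0],0,0.06],[[0,0,0],0,0.06]]'; python3 -c "
from station import *
print(sign_off())"
```

```text
t: 15.4
ee_pos: [652.9, -295.6, 245.6]
ee_rot: [-0.001, 0.991, 0.137, 0.0]
wrist_force: [-0.4, 0.5, 0.4]
grip_width: 60.1
grasp_force: 0.0
the job is handed in; nothing more can be done
None
```

The matchbox is fully home at the brass back stop with the weighted arm resting on it, the robot never went near the candle glass, and I handed the job in at about 15.4 s; no verdict came back.

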